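# Hang a slide bin on the bench-top slatwall and press it home

### The arm

A 6-joint arm with a two-finger parallel gripper is mounted at the origin on the work surface. World frame = base frame: x ahead of the robot, y to its left, z up, the work surface at z = 0. Lengths are in m, angles in degrees, forces in N, time in s.
With the tool pointing down it reaches from about 0.35 to 0.95 m from the base axis. Payload 17.4 kg.
Tool frame: the origin (TCP) lies on the centre line of the jaws, within the pads' length; the fingertips stand 22 mm ahead of it and the grasp point (between the pads) lies 3 mm ahead of it; z points along the fingers, y is the line along which they close (so a half turn about z gives the same grasp; the last joint's range is limited). The gripper opens to 93 mm and grips with 3 to 60 N. Pads are 15 mm wide; open, the fingers measure 128 mm over their backs; the gripper's body (75 mm by 188 mm) begins 65 mm behind the grasp point.
Start: joints at [71.23, 6.646, 82.598, -0, 90.757, -2.166], TCP at [0.193, 0.647, 0.241] pointing down, gripper open.
Joint ranges: [-162.19, 162.19], [-47.58, 125.68], [4.15, 143.07], [-65.23, 245.23], [0.69, 171.88], [-170.13, 170.13]. Speed limits (degrees/s): [108.29, 108.29, 127.2, 180, 180, 180].

### API

Orientations are given as a 3x3 rotation matrix whose columns are the frame's x, y, z axes.
In Python, from rig import manip, read_camera, get_calibration, cut_out, landmark_of gives the robot as it stands.
- The arm moves only by the tool arm_command, never from a script. Its argument "series" is a list that holds one entry, the list of rows, each a list of 5 numbers: the shift along the tool's x, y, z in m, then the turn about the tool's z in rad, then the opening, from 0 (shut) to 1 (fully open). In form: [[[dx, dy, dz, spin, fingers], ...]]. A call has 1 to 5 rows; each row shifts and turns the commanded pose from where the row before left it, along the tool's axes as they then stand; what a row does not reach is not made up. A row lasts 1/8 s, in which the tool goes at most 62.5 mm and 10.7 degrees, less where a joint would pass 70% of its speed; a pose out of reach is approached as far as the arm can. A call with a gripper value outside its range is refused whole. The fingers move at their own pace and stop on an object; the grip force is fixed at half the most. Time passes only in rows, so rows that do not move let the fingers close. It gives the time, the measured TCP pose, the force, the opening and the grip force at its end, in the units of the state.
- manip.read_state(): the state, without advancing time (a new reading comes with each control period).
- read_camera(name): name is "scene" or "top" or "wrist"; returns (picture, depth): 420x560x3 uint8, red, green, blue; 420x560 float32, m along the optical axis (not along the pixel's ray), 0 where there is no reading.
- get_calibration(name): a dict with "fx", "fy", "cx", "cy" (pixels), "D" ([k1, k2, p1, p2, k3] as OpenCV has them; the pictures are not rectified), "world_from_camera" (4x4, takes a point from camera to world coordinates). Camera axes: x right, y up, looking along -z (the intrinsics and any distortion apply to the point x, -y, -z); pixel columns grow to the right and rows downward; lengths in m; the calibration is good to about 2 mm. A picture is of the moment at which its call begins: read the wrist's pose just before it. get_calibration takes no time and is no camera call; for the wrist camera it gives the pose at the moment of the call.
- manip.finish_job(): hands the job in; it is judged then, once.
Trained networks look in the newest picture that a camera, given by its name, has taken for a name from the list of things; names that differ only in an ending like _2 or _b are one class to them, and where a whole thing is asked for, a point or a joint stands for the part that bears it (a point fixed in the world has none). Each returns a list of dicts, best first, with "score" (0 to 1); they miss things now and then, are a little off and sometimes report something else, mostly with a low value. They report only what shows in the picture. A call takes as long as a camera call. They do not tell look-alikes from the thing itself.
- cut_out(camera, query): "mask" (420x560 bool, what is visible of it).
- landmark_of(camera, query): "at" ([x, y, z] in m, in the coordinates of the camera as it stood for that picture, good to about 4 mm: a listed point, or the origin of a listed thing).
The state is a dict: "time_s": time; "joints": joint angles; "joint_vel": joint speeds; "effort": joint torques, N m; "ee_pos": TCP position; "orientation": TCP orientation; "contact_force": force on the tool from outside, world axes, zero at the start; "torque": the same for the moment, N m; "width": finger opening in m; "grasp_force": force on a finger pad.
Only numpy, scipy, OpenCV 4.12 (cv2) and the standard library are available. Lean on these libraries where they do the work, as an engineer would, in place of code of your own. Each camera call takes 0.05 s, during which the arm holds its last target. There are 200 camera calls.

### The job

Hang the loose grey bin on the slatwall panel beside the one already there, over the steel pin: tip its front up, hook its upturned lip into the upper groove, then let go so that it rests tipped up on the still protruding pin. Then press its front down so that the bin swings level and drives the stiff pin fully in, and leave it hanging there. Do not knock over or push aside the bottle, the beaker or the stack of dishes.

Things in the scene. Friction and masses are not known exactly. Their poses are not given: they have to be found in the camera images.
- bin: Loose open grey bin with slide boxes fixed inside, 0.2 to 0.4 kg. Origin: centre of its underside; z up, +x to its back, y across. 130 mm long (x -65 to 65), 52 wide, 70 high, walls 4. Starts upright on the bench, back facing away from the robot within 25 degrees. Grip it across its 52 mm width from above. At its back is a hook (see lip_top), at its front a ledge (see ledge).
- lip_top (a point): Middle of the top edge of the upturned lip of the bin's hook, at (82, 0, 94) mm in the bin's frame, axes as the bin's. The hook is 44 mm wide: a level tongue (x 65 to 84, z 65 to 70), then the lip (x 80 to 84, z 65 to 94), leaving a 15 mm gap between back wall and lip. Tipped front up by about 45 degrees it passes the groove's mouth with some 2 mm to spare all round; level it cannot.
- ledge (a point): Middle of the top of the bin's front ledge, at (-76, 0, 70) mm in the bin's frame: the place to press. The ledge is flat, at rim height (x -87 to -65, 52 mm wide, 5 thick).
- panel: Fixed slatwall panel on the bench, 352 mm wide, 228 high. Origin: on the bench, middle of the front face. x into the panel (away from the robot), y along it, z up; front face at x = 0. A bin like the loose one hangs fixed at y -90 (y -116 to -64, underside at z 105), as an example. The loose bin belongs at y +65, over the pin. The lower groove (z 58 to 80) is not used.
- groove_mouth (a point): Point on the panel's face on the lower edge of the upper groove, above the pin: (0, 65, 170) mm in the panel's frame, same axes. The mouth is 22 mm high (z 170 to 192) between boards 10 mm thick; the upper one reaches z 228. Behind them it is open. Seated, the tongue lies on the lower board, the lip stands behind the upper one: lip_top at x 12, z 30 from here, the bin 3 degrees front down.
- lock_pin (a joint): How far the steel pin (16 mm across, round tip) is pushed into the panel, in m: 0 = standing 26 mm out, 0.026 = tip flush; driven home by the bin it reads about 0.0247. Starts between 0 and 0.003. It stays where it is left and needs about 12 N along its axis to move, so the bin's weight does not push it in; pressing the ledge down with about 5 to 20 N does.
- pin_tip (a point): Tip of the pin, at y 65, z 120 mm in the panel's frame, in front of the face. The hooked bin's back wall rests on it, which leaves the bin tipped front up by about 15 degrees.
- reagent: Loose brown bottle, 60 mm across, 130 mm high; origin at the centre of its underside. Leave alone.
- beaker: Loose glass beaker, 72 mm across, 90 mm high; origin at the centre of its underside. Leave alone.
- dishes: Loose stack of dishes, 91 mm across, 62 mm high; origin at the centre of its underside. Leave alone.
- magnifier: Fixed round bench magnifier, 150 mm across, 84 mm high; origin at the centre of its underside.
Things that resemble listed ones, but are neither listed nor needed, are in the scene too. There is more than one size of the bin; the job needs the middle-sized.

How it is judged (in metres and radians):
On the way:
1. the bin hangs by its lip in the upper groove over the pin, front tipped up, let go by the robot, with the pin still at least 14 mm out (x of lip_top in the frame of groove_mouth between 0.008 and 0.045 m and z of lip_top in the frame of groove_mouth between 0.015 and 0.045 m and y of lip_top in the frame of groove_mouth between -0.02 and 0.02 m and value of joint lock_pin below 0.012 m and linear speed of bin below 0.03 m/s and contact force between bin and the fingers below 0.1 N and contact force between bin and the arm below 0.1 N), for 0.3 s.
At the end, for the whole second after the job is handed in: The bin hangs at rest with its lip behind the upper board (lip_top 8 to 24 mm in x and 22 to 36 mm in z from groove_mouth), within 20 mm of the pin sideways, level within 0.11 rad and square to the panel within 0.15 rad, and the pin is pushed in by more than 22 of its 26 mm (x of lip_top in the frame of groove_mouth between 0.008 and 0.024 m and z of lip_top in the frame of groove_mouth between 0.022 and 0.036 m and y of lip_top in the frame of groove_mouth between -0.02 and 0.02 m and angle between the z axis of bin and the z axis of panel, either way round below 0.11 rad and angle between the x axis of bin and the x axis of panel, either way round below 0.15 rad and value of joint lock_pin above 0.022 m and linear speed of bin below 0.02 m/s); the robot touches nothing.
It fails at once if the bottle is pushed more than 30 mm or tipped (distance of reagent from where it was at the start of the episode above 0.03 m or angle between reagent's own z axis and vertical above 0.5 rad).
It fails at once if the beaker is pushed more than 30 mm or tipped (distance of beaker from where it was at the start of the episode above 0.03 m or angle between beaker's own z axis and vertical above 0.5 rad).
It fails at once if the stack of dishes is pushed more than 30 mm or tipped (distance of dishes from where it was at the start of the episode above 0.03 m or angle between dishes's own z axis and vertical above 0.5 rad).
It also fails if it takes over 58 s, if anything falls off the work surface, if the arm or the gripper's body presses on something with over 40 N, if the wrist force passes 120 N, or if a joint passes its speed limit or range.

## Working session

There is one attempt and no reset: what is moved stays moved. The work goes in short steps, Python scripts to look and compute and a tool call to move; the robot and the scene stay as the last step left them, time stands still between calls to the robot, and variables do not carry over. Pictures are saved under pics/ and viewed, at most 10 in all, crops included, and the job is handed in when it is done.

Besides the shell and the picture viewer there is one more tool, called after ">>>" as name(argument=value, ...) on one line, values as JSON. arm_command: Moves the arm, as the interface text tells. Its arguments: {"type":"object","properties":{"series":{"type":"array","items":{"type":"array","items":{"type":"array","items":{"type":"number"}}}}},"required":["series"]}

```bash
mkdir -p pics; ls
cat > h.py <<'E'
import numpy as np, cv2
from rig import manip, read_camera, get_calibration, cut_out, landmark_of
def w(cam,at):
    T=get_calibration(cam)["world_from_camera"]; T=np.array(T); return (T@np.r_[at,1])[:3]
def lm(cam,q,n=4):
    return [(round(d["score"],2),np.round(w(cam,d["at"]),3).tolist()) for d in landmark_of(cam,q)[:n]]
def save(cam,name):
    p,d=read_camera(cam); cv2.imwrite(f"pics/{name}.png",p[:,:,::-1]); return p,d
def cloud(cam,d):
    c=get_calibration(cam);K=np.array([[c["fx"],0,c["cx"]],[0,c["fy"],c["cy"]],[0,0,1]])
    v,u=np.mgrid[:420,:560];uv=np.stack([u,v],-1).reshape(-1,1,2).astype(float)
    n=cv2.undistortPoints(uv,K,np.array(c["D"]))[:,0]
    z=d.reshape(-1);P=np.c_[n[:,0]*z,-n[:,1]*z,-z,np.ones_like(z)]
    W=(P@np.array(c["world_from_camera"]).T)[:,:3];W[z<=0]=np.nan
    return W.reshape(420,560,3)
E
python3 - <<'E'
from h import *
a,_=save("scene","s1");
for q in ["bin","lip_top","ledge","panel","groove_mouth","pin_tip","reagent","beaker","dishes","magnifier"]: print("scene",q,lm("scene",q))
b,_=save("top","t1")
for q in ["bin","lip_top","ledge","panel","groove_mouth","pin_tip","reagent","beaker","dishes","magnifier"]: print("top",q,lm("top",q))
s=manip.read_state(); print(s["time_s"],s["ee_pos"],s["orientation"],s["width"])
cv2.imwrite("pics/st1.png",cv2.resize(np.vstack([a,b])[:,:,::-1],(400,600)))
E
```

```text
pics
scene bin [(0.98, [0.684, -0.216, 0.004]), (0.85, [0.263, -0.26, -0.004]), (0.24, [0.626, 0.125, 0.171])]
scene lip_top [(0.7, [0.256, -0.15, 0.131])]
scene ledge [(0.9, [0.664, -0.263, 0.053]), (0.77, [0.426, -0.254, 0.069]), (0.58, [0.259, -0.363, 0.095])]
scene panel [(0.69, [0.635, 0.064, 0.0])]
scene groove_mouth [(0.78, [0.623, 0.129, 0.169])]
scene pin_tip []
scene reagent [(0.8, [0.7, -0.362, -0.001]), (0.66, [0.388, 0.324, -0.003])]
scene beaker []
scene dishes [(0.56, [0.643, 0.43, -0.001]), (0.39, [0.389, 0.326, -0.004])]
scene magnifier [(0.81, [0.39, 0.326, -0.003])]
top bin [(0.91, [0.688, -0.214, 0.0]), (0.88, [0.505, -0.239, -0.001]), (0.86, [0.254, -0.262, 0.002])]
top lip_top [(0.84, [0.716, -0.156, 0.068]), (0.82, [0.264, -0.151, 0.126]), (0.76, [0.586, -0.228, 0.09])]
top ledge [(0.93, [0.422, -0.252, 0.068]), (0.9, [0.257, -0.368, 0.096]), (0.71, [0.668, -0.265, 0.05])]
top panel [(0.87, [0.635, 0.064, -0.001])]
top groove_mouth [(0.84, [0.629, 0.125, 0.171])]
top pin_tip [(0.41, [0.608, 0.122, 0.12])]
top reagent []
top beaker [(0.64, [0.382, -0.006, 0.002])]
top dishes [(0.85, [0.641, 0.435, 0.008])]
top magnifier [(0.72, [0.389, 0.323, -0.006]), (0.53, [0.382, -0.006, 0.004])]
1.1 [0.19290537 0.64685785 0.24065807] [[-9.58284021e-01  2.85817658e-01 -3.24526548e-05]
 [ 2.85817658e-01  9.58284022e-01  1.51107129e-05]
 [ 3.54177691e-05  5.20481294e-06 -9.99999999e-01]] 0.09285659563477353
```

View pics/s1.png

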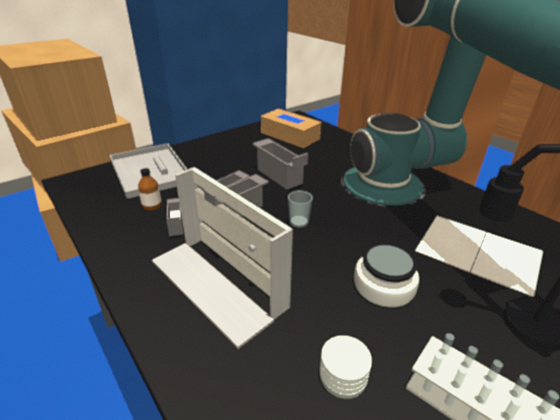

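View pics/t1.png

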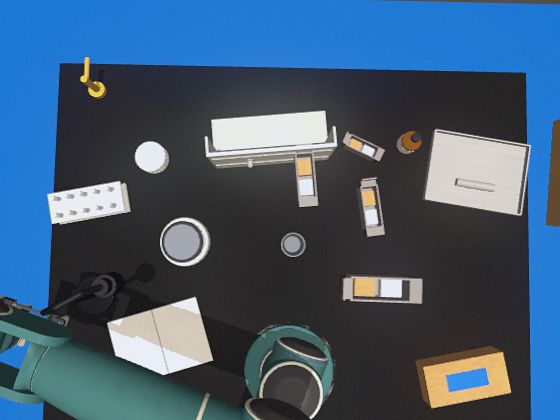

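The scene view shows the panel (180-290, 170-310) with its pin at (252,247). In the top view, the middle-sized loose bin is at (370,207), hook up and ledge down, the magnifier is at (185,242), and the lamp is near the arm at about (100,285). Next I measure with depth.

Run:
```python
from h import *
p,d=read_camera("top"); W=cloud("top",d)
x,y,z=W[...,0],W[...,1],W[...,2]
def rect(m):
    P=np.c_[x[m],y[m]].astype(np.float32)*1000
    r=cv2.minAreaRect(P); return m.sum(),[np.round(v,1) for v in r]
m=(z>.215)&(z<.24)&(x>.55)&(x<.72)&(y>-.15)&(y<.27)
print("panel top",rect(m),np.median(z[m]))
# front edge line of panel top by y bins
yy=np.arange(-.1,.23,.03); ff=[(a+.015,np.percentile(x[m&(y>a)&(y<a+.03)],3)) for a in yy if (m&(y>a)&(y<a+.03)).sum()>5]
ff=np.array(ff);print(np.round(ff,4).tolist(),np.polyfit(ff[:,0],ff[:,1],1))
m=(z>.055)&(z<.08)&(x>.4)&(x<.6)&(y>-.3)&(y<-.18)
print("bin rim",rect(m),np.median(z[m]))
m=(z>.03)&(np.hypot(x-.39,y-.325)<.09)
print("magn",rect(m)); 
r=np.hypot(x-.39,y-.325)
for a in range(0,90,6): k=(r>a/1e3)&(r<(a+6)/1e3); print(a,np.round(np.nanpercentile(z[k],[10,50,90]),3).tolist(),end=" ")
print()
# height map of region between arm and bin
for a in np.arange(.15,.6,.05): print(round(a,2),[ (lambda k: round(float(np.nanmax(z[k])),2) if k.any() else -1)((x>a)&(x<a+.05)&(y>b)&(y<b+.05)) for b in np.arange(-.35,.75,.05)])
c=cut_out("top","magnifier")[0]["mask"]; print(rect(c&(z>.02)))
for q in ["lip_top","ledge","bin"]: print(q,lm("top",q))
```

```text
panel top (np.int64(681), [array([661.8,  63.4]), array([ 56. , 352.5]), np.float64(6.1)]) 0.22790097870025128
[[-0.085, 0.6497], [-0.055, 0.6466], [-0.025, 0.6431], [0.005, 0.6405], [0.035, 0.6372], [0.065, 0.6345], [0.095, 0.6314], [0.125, 0.6286], [0.155, 0.6256], [0.185, 0.6225], [0.215, 0.6195], [0.245, 0.6185]] [-0.09719213  0.64092496]
bin rim (np.int64(451), [array([ 500.5, -238. ]), array([170. ,  53.9]), np.float64(8.8)]) 0.06901019262283681
magn (np.int64(1903), [array([387.1, 321.3]), array([147.9, 146.8]), np.float64(32.7)])
0 [0.079, 0.085, 0.087] 6 [0.08, 0.084, 0.088] 12 [0.081, 0.084, 0.088] 18 [0.081, 0.084, 0.088] 24 [0.08, 0.084, 0.089] 30 [0.081, 0.084, 0.088] 36 [0.081, 0.085, 0.088] 42 [0.081, 0.085, 0.089] 48 [0.079, 0.083, 0.088] 54 [0.078, 0.082, 0.086] 60 [0.046, 0.055, 0.084] 66 [0.043, 0.049, 0.054] 72 [-0.0, 0.038, 0.05] 78 [-0.004, 0.001, 0.006] 84 [-0.004, 0.001, 0.004] 
0.15 [0.01, 0.01, 0.01, 0.01, 0.01, 0.01, 0.01, 0.01, 0.01, 0.01, 0.01, 0.01, 0.01, 0.58, 0.59, 0.59, 0.58, 0.58, 0.53, 0.52, 0.22, 0.01]
0.2 [0.1, 0.1, 0.1, 0.13, 0.13, 0.01, 0.01, 0.
[... 766 characters left out ...]
0.07]
0.5 [0.01, 0.08, 0.07, 0.01, 0.01, 0.18, 0.18, 0.01, 0.01, 0.01, 0.01, 0.01, 0.01, 0.01, 0.01, 0.01, 0.01, 0.11, 0.11, 0.11, 0.12, 0.11]
0.55 [0.01, 0.07, 0.1, 0.01, 0.01, 0.18, 0.18, 0.01, 0.01, 0.01, 0.01, 0.01, 0.01, 0.01, 0.01, 0.07, 0.01, 0.07, 0.07, 0.01, 0.01, 0.01]
(np.int64(1921), [array([387.4, 321. ]), array([147.8, 147.5]), np.float64(29.3)])
lip_top [(0.93, [0.717, -0.156, 0.072]), (0.82, [0.585, -0.225, 0.092]), (0.58, [0.264, -0.15, 0.128])]
ledge [(0.92, [0.256, -0.365, 0.097]), (0.74, [0.665, -0.262, 0.051]), (0.67, [0.424, -0.251, 0.07]), (0.21, [0.387, 0.326, -0.004])]
bin [(0.98, [0.252, -0.264, 0.005]), (0.91, [0.687, -0.214, 0.002]), (0.9, [0.502, -0.238, 0.001])]
```

>>> arm_command(series=[[[0,0,-0.0625,0,1],[0,0,-0.0625,-0.11,1],[0,0,-0.0625,-0.11,1],[0,0,-0.0625,-0.11,1],[0,0,0,-0.11,1]]])

```text
time_s: 1.98
ee_pos: [0.1928, 0.6466, 0.4967]
orientation: [[-0.988, -0.153, 0.003], [-0.153, 0.988, 0.008], [-0.004, 0.007, -1.0]]
contact_force: [0.1, -0.2, 0.1]
width: 0.093
grasp_force: 0.0
```

>>> arm_command(series=[[[-0.0313,-0.0487,0,0,1],[-0.0313,-0.0487,0,0,1],[-0.0313,-0.0487,0,0,1],[-0.0313,-0.0487,0,0,1],[-0.0313,-0.0487,0,0,1]]])

```text
time_s: 2.6
ee_pos: [0.385, 0.4279, 0.4908]
orientation: [[-0.989, -0.15, 0.0], [-0.15, 0.989, 0.0], [-0.0, 0.0, -1.0]]
contact_force: [-0.0, 0.5, -0.1]
width: 0.0928
grasp_force: 0.0
```

>>> arm_command(series=[[[-0.0313,-0.0487,0,0,1],[-0.0313,-0.0487,0,0,1],[-0.0313,-0.0487,0,0,1],[0.0111,-0.0532,0,0,1],[0.0111,-0.0532,0,0,1]]])

```text
time_s: 3.22
ee_pos: [0.4929, 0.1889, 0.4903]
orientation: [[-0.989, -0.149, -0.001], [-0.149, 0.989, -0.0], [0.001, -0.0, -1.0]]
contact_force: [-0.1, -0.8, -0.1]
width: 0.0928
grasp_force: 0.0
```

>>> arm_command(series=[[[0.0111,-0.0532,0,0,1],[0.0111,-0.0532,0,0,1],[0.0111,-0.0532,0,0,1],[0.0111,-0.0532,0,0,1],[0.0111,-0.0532,0,0,1]]])

```text
time_s: 3.85
ee_pos: [0.4771, -0.0824, 0.4909]
orientation: [[-0.989, -0.15, 0.001], [-0.15, 0.989, -0.0], [-0.001, -0.0, -1.0]]
contact_force: [0.9, 0.4, 0.1]
width: 0.0929
grasp_force: 0.0
```

>>> arm_command(series=[[[0.0111,-0.0532,0.05,0,1],[0.0111,-0.0532,0.05,0,1],[0.0111,-0.0532,0.05,0,1],[0,0,0.06,0,1],[0,0,0,0,1]]])

```text
time_s: 4.47
ee_pos: [0.4688, -0.2183, 0.3]
orientation: [[-0.989, -0.149, -0.006], [-0.149, 0.989, 0.003], [0.005, 0.004, -1.0]]
contact_force: [-0.2, -0.1, -0.0]
width: 0.0929
grasp_force: 0.0
```

Run:
```python
from h import *
p,d=save("wrist","w1"); W=cloud("wrist",d); x,y,z=W[...,0],W[...,1],W[...,2]
m=(z>.055)&(z<.08)&(np.hypot(x-.5,y+.238)<.11)&(y>-.29)&(y<-.19)
print(m.sum(),cv2.minAreaRect(np.c_[x[m],y[m]].astype(np.float32)*1000),np.median(z[m]))
for q in ["lip_top","ledge","bin"]: print(q,lm("wrist",q,2))
print(manip.read_state()["ee_pos"])
```

```text
3342 ((501.74993896484375, -240.65042114257812), (167.57818603515625, 51.49600601196289), 8.453925132751465) 0.07386125008500447
lip_top [(0.75, [0.586, -0.229, 0.104]), (0.75, [0.714, -0.158, 0.084])]
ledge [(0.69, [0.431, -0.254, 0.076]), (0.63, [0.67, -0.266, 0.064])]
bin [(0.84, [0.508, -0.242, 0.008]), (0.67, [0.695, -0.216, 0.008])]
[ 0.47073459 -0.21833672  0.30705379]
```

View pics/w1.png

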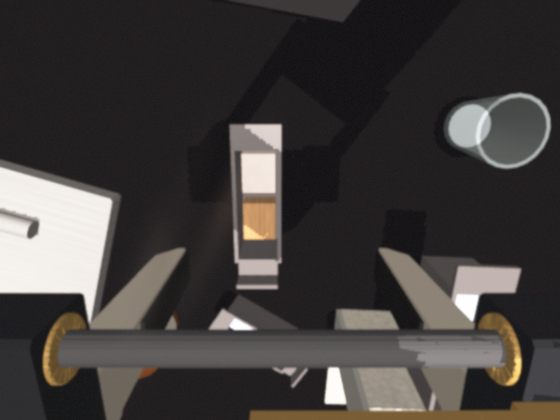

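>>> arm_command(series=[[[0.001,-0.0263,0.05,0,1],[0,0,0.06,0,1],[0,0,0.055,0,1],[0,0,0.04,0,1],[0,0,0,0,1]]])

```text
time_s: 5.3
ee_pos: [0.473, -0.2442, 0.0983]
orientation: [[-0.989, -0.15, -0.002], [-0.15, 0.989, 0.001], [0.002, 0.001, -1.0]]
contact_force: [0.5, -0.1, 0.6]
width: 0.0929
grasp_force: 0.0
```

>>> arm_command(series=[[[0,0,0.03,0,1],[0,0,0.015,0,1],[0,0,0,0,0],[0,0,0,0,0],[0,0,0,0,0]]])

```text
time_s: 5.92
ee_pos: [0.4734, -0.2449, 0.0549]
orientation: [[-0.989, -0.15, 0.001], [-0.15, 0.989, -0.001], [-0.001, -0.001, -1.0]]
contact_force: [0.3, -0.1, 0.0]
width: 0.0675
grasp_force: 0.0
```

>>> arm_command(series=[[[0,0,0,0,0],[0,0,-0.03,0,0],[0,0,-0.05,0,0],[0,0,-0.06,0,0],[0,0,-0.06,0,0]]])

```text
time_s: 6.55
ee_pos: [0.4725, -0.2444, 0.2555]
orientation: [[-0.989, -0.15, -0.0], [-0.15, 0.989, 0.0], [0.0, 0.0, -1.0]]
contact_force: [0.9, -0.3, -2.5]
width: 0.0518
grasp_force: 30.0
```

```bash
cat >> h.py <<'E'
def prof(cam,name=None):
    s=manip.read_state(); R=np.array(s["orientation"]); t=np.array(s["ee_pos"])
    p,d=read_camera(cam); 
    if name: cv2.imwrite(f"pics/{name}.png",p[:,:,::-1])
    W=cloud(cam,d); L=((W-t)@R)*1000   # tool frame mm
    return s,p,L,W
E
python3 - <<'E'
from h import *
s,p,L,W=prof("wrist","w2"); print(np.round(s["ee_pos"],4),s["contact_force"],s["torque"])
b=(-L[...,0],L[...,1],-L[...,2]) # forward, lateral, up rel TCP
m=(abs(b[1])<30)&(b[2]>-110)&(b[2]<70)&(abs(b[0])<140)
for a in range(-70,130,10):
    k=m&(b[0]>a)&(b[0]<a+10)&(abs(b[1])>19)&(abs(b[1])<28)
    if k.sum()>3: print(a+5,k.sum(),np.round(np.percentile(b[2][k],[5,50,95]),1))
for q in ["lip_top","ledge"]:
    for c in landmark_of("wrist",q)[:2]:
        print(q,round(c["score"],2),np.round(((w("wrist",c["at"])-s["ee_pos"])@np.array(s["orientation"]))*1000,1))
E
```

```text
[ 0.4725 -0.2444  0.2555] [ 0.92667229 -0.25432677 -2.53204171] [ 0.01001624  0.02315808 -0.04911622]
-55 497 [ 7.3 11.2 12.4]
-45 845 [10.4 11.4 12.4]
-35 797 [10.4 11.4 12.5]
-25 617 [ 0.8 11.3 12.3]
-15 862 [-23.9  10.   12.3]
-5 2718 [-29.3  23.   67.6]
5 2076 [-35.7  17.4  67.8]
15 899 [-42.5   2.9  12.2]
25 512 [-49.6 -16.3  11. ]
35 318 [-47.7 -28.2  -8.7]
45 533 [-54.1   5.9  12.2]
55 523 [-49.1  10.8  12.3]
65 432 [-14.7   9.3  12.2]
75 238 [-25.8 -10.8   3.8]
85 195 [-37.1 -19.8  -4.7]
95 408 [-42.4 -25.  -13.6]
ledge 0.94 [46.  -1.3 -3.7]
```

>>> arm_command(series=[[[0,0,-0.045,0.05,0],[-0.0056,0.0571,0,0,0],[-0.0056,0.0571,0,0,0],[-0.0056,0.0571,0,0,0],[-0.0056,0.0571,0,0,0]]])

```text
time_s: 7.32
ee_pos: [0.4717, -0.0134, 0.2969]
orientation: [[-0.995, -0.1, -0.002], [-0.1, 0.995, 0.0], [0.002, 0.0, -1.0]]
contact_force: [1.1, 0.1, -2.3]
width: 0.0517
grasp_force: 30.0
```

>>> arm_command(series=[[[-0.0056,0.0571,0,0,0],[-0.0056,0.0571,0,0,0],[-0.0056,0.0571,0,0,0],[-0.0056,0.0571,0,0,0],[-0.0056,0.0571,0,0,0]]])

```text
time_s: 7.95
ee_pos: [0.471, 0.2735, 0.2968]
orientation: [[-0.995, -0.1, -0.002], [-0.1, 0.995, -0.001], [0.002, -0.001, -1.0]]
contact_force: [1.0, -0.6, -2.6]
width: 0.0516
grasp_force: 30.0
```

Run:
```python
from h import *
p,d=save("top","t2"); W=cloud("top",d); x,y,z=W[...,0],W[...,1],W[...,2]
r=np.hypot(x-.387,y-.321); m=(r<.08)&(z>.07)&(z<.1)
P=np.c_[x[m],y[m]]; print(m.sum(),P.min(0),P.max(0),np.median(z[m]))
print(manip.read_state()["ee_pos"],manip.read_state()["contact_force"])
p,d=save("scene","s2"); W=cloud("scene",d); x,y,z=W[...,0],W[...,1],W[...,2]
m=(np.hypot(x-.387,y-.321)<.1)&(z>.076)&(z<.095)
P=np.c_[x[m],y[m]]; print(m.sum(),P.min(0),P.max(0),np.median(z[m]),np.percentile(P,[1,99],axis=0))
```

```text
1040 [0.32959514 0.25986194] [0.43268936 0.38269401] 0.08393006132520486
[0.47045649 0.27856185 0.29605649] [-4.00382216  3.09538119 -5.50822996]
1535 [0.3255655  0.26215047] [0.44887904 0.38622015] 0.08257435616306275 [[0.33056308 0.26750568]
 [0.44682923 0.38425198]]
```

>>> arm_command(series=[[[-0.0063,0.0517,0,0,0],[0,0,0.05,0,0],[0,0,0.05,0,0],[0,0,0.036,0,0],[0,0,0.013,0,0]]])

```text
time_s: 8.68
ee_pos: [0.4725, 0.3226, 0.1473]
orientation: [[-0.995, -0.1, -0.002], [-0.1, 0.995, -0.003], [0.002, -0.002, -1.0]]
contact_force: [7.3, -8.7, 21.5]
width: 0.0521
grasp_force: 30.0
```

>>> arm_command(series=[[[0,0,0.005,0,0],[0,0,0.003,0,0],[0,0,0,0,0]]])

```text
time_s: 9.05
ee_pos: [0.4749, 0.3232, 0.1445]
orientation: [[-0.995, -0.099, 0.006], [-0.099, 0.995, 0.0], [-0.006, -0.0, -1.0]]
contact_force: [7.5, -6.5, 14.0]
width: 0.052
grasp_force: 30.0
```

Run:
```python
from h import *
s,p,L,W=prof("scene","s3"); print(np.round(s["ee_pos"],4),s["contact_force"],s["torque"])
cv2.imwrite("pics/s3c.png",cv2.resize(p[100:380,200:560],(720,560))[:,:,::-1])
```

```text
[0.4749 0.3232 0.1445] [ 7.45866553 -6.47049783 14.00228854] [-1.32243545 -1.21030512  0.07220672]
```

View pics/s3c.png

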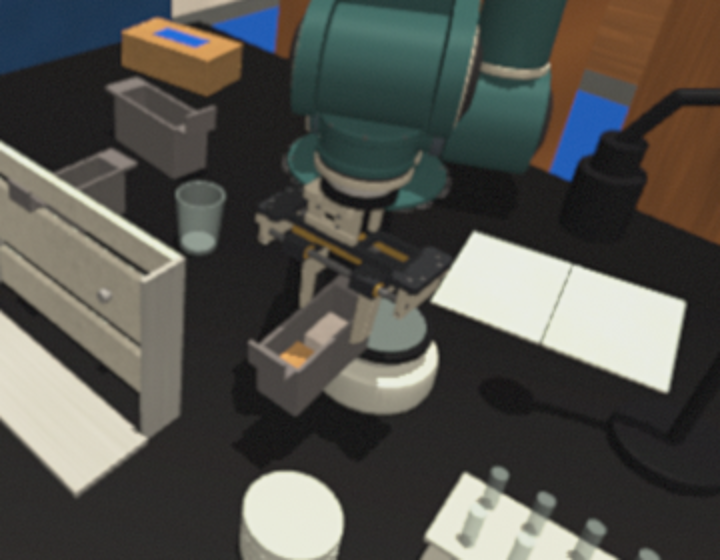

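>>> arm_command(series=[[[-0.004,0,0.008,0,0],[-0.006,0,0.007,0,0],[-0.006,0,0.006,0,0],[0,0,0,0,0]]])

```text
time_s: 9.6
ee_pos: [0.4906, 0.3249, 0.1222]
orientation: [[-0.995, -0.099, 0.004], [-0.099, 0.995, 0.0], [-0.004, -0.0, -1.0]]
contact_force: [10.4, -3.9, 4.1]
width: 0.0514
grasp_force: 30.0
```

```bash
cat >> h.py <<'E'
def tilt(cam="scene",name=None):
    s,p,L,W=prof(cam,name); f,l,u=-L[...,0],L[...,1],-L[...,2]
    out=[]
    for a in range(10,115,4):
        k=(f>a)&(f<a+4)&(abs(l)<29)&(u>-150)&(u<40)
        if k.sum()>4: out.append((a+2,np.percentile(u[k],96)))
    out=np.array(out)
    print(np.round(s["ee_pos"],4),np.round(s["contact_force"],1),s["time_s"])
    print(np.round(out,0).astype(int).tolist())
    k=(out[:,0]>20)&(out[:,0]<80)
    c=np.polyfit(out[k,0],out[k,1],1); print("tilt",-np.degrees(np.arctan(c[0])),"offset",c[1])
    for q in ["lip_top","ledge"]:
        for c in landmark_of(cam,q)[:3]:
            v=((w(cam,c["at"])-s["ee_pos"])@np.array(s["orientation"]))*1000
            if np.linalg.norm(v)<200: print(q,round(c["score"],2),"fwd,lat,up",np.round([-v[0],v[1],-v[2]],1))
    return s,p,L,W
E
python3 -c "
from h import *
tilt('scene','s4');tilt('top')"
```

```text
[0.4906 0.3249 0.1222] [10.4 -3.9  4.1] 9.6
[[12, 7], [16, 6], [20, 3], [24, 0], [28, -3], [32, -6], [36, -7], [40, -10], [44, -13], [48, -16], [52, -17], [56, -21], [60, -23], [64, -25], [68, -27], [72, -30], [76, -32], [80, -36], [84, -36], [88, -39], [92, -42], [96, -44], [100, -46], [104, -49], [108, -50], [112, -50], [116, -45]]
tilt 32.019241779402414 offset 14.796150538876741
lip_top 0.68 fwd,lat,up [119.5  -5.3 -34.9]
ledge 0.59 fwd,lat,up [-26.9  -0.6  31.9]
[0.4905 0.325  0.1223] [10.1 -2.3  3.8] 9.75
[[56, -42], [60, -27], [64, -44], [68, -24], [72, -28], [76, -32], [80, -33], [84, -35], [88, -42], [92, -38], [96, -40], [100, -43], [104, -48], [108, -46], [112, -38], [116, -32]]
tilt -24.0447793229792 offset -62.18247109919042
lip_top 0.78 fwd,lat,up [122.9  -2.3 -32.6]
ledge 0.68 fwd,lat,up [-30.2  -1.8  31.4]
```

```bash
cat > geo.py <<'E'
import numpy as np, cv2
S=0.5 # mm per cell; obstacle map x -60..60, z 100..240 rel to panel
def obst():
    m=np.zeros((280,240),np.uint8) # rows z from 100, cols x from -60
    r=lambda x0,x1,z0,z1: cv2.rectangle(m,(int((x0+60)/S),int((z0-100)/S)),(int((x1+60)/S)-1,int((z1-100)/S)-1),1,-1)
    r(0,10,192,228); r(0,10,100,170); return m
D=cv2.distanceTransform(1-obst(),cv2.DIST_L2,5)*S
def pts():
    P=[]
    for x0,x1,z0,z1 in [(65,84,65,70),(80,84,65,94),(55,65,30,70)]:
        for x in np.arange(x0,x1+.1,1):
            for z in np.arange(z0,z1+.1,1): P.append((x-82,z-94))
    return np.array(P)
P=pts()
def clr(th):
    c,s=np.cos(np.radians(th)),np.sin(np.radians(th))
    Q=np.c_[c*P[:,0]+s*P[:,1],-s*P[:,0]+c*P[:,1]]
    X=np.arange(-25,45,.5);Z=np.arange(-10,55,.5)
    C=np.full((len(Z),len(X)),1e3)
    for q in Q:
        ix=np.round((X+q[0]+60)/S).astype(int);iz=np.round((Z+q[1]+70)/S).astype(int)
        ok=(iz[:,None]>=0)&(iz[:,None]<280)&(ix[None]>=0)&(ix[None]<240)
        v=np.where(ok,D[np.clip(iz,0,279)[:,None],np.clip(ix,0,239)[None]],99)
        C=np.minimum(C,v)
    return X,Z,C
E
python3 - <<'E'
from geo import *
for th in range(28,60,3):
    X,Z,C=clr(th); best=0
    for t in np.arange(.5,6,.25):
        n,l=cv2.connectedComponents((C>=t).astype(np.uint8),connectivity=4)
        # start outside region: X=-20,Z=13; goal any X>=22
        si=l[(Z>0)&(Z<20)][:,X<=-18]; ok=set(si[si>0].ravel())&set(l[:,X>=20][l[:,X>=20]>0].ravel())
        if ok: best=t; keep=np.isin(l,list(ok))
    if best:
        print(th,best,[(x,Z[keep[:,np.where(X==x)[0][0]]].min(),Z[keep[:,np.where(X==x)[0][0]]].max()) for x in (-5,0,5,10,15,20,25,30) if keep[:,np.where(X==x)[0][0]].any()])
    else: print(th,"none")
E
```

```text
28 none
31 none
34 none
37 0.5 [(-5, np.float64(-10.0), np.float64(54.5)), (0, np.float64(3.5), np.float64(21.5)), (5, np.float64(10.0), np.float64(20.5)), (10, np.float64(16.5), np.float64(20.5)), (15, np.float64(23.0), np.float64(26.0)), (20, np.float64(24.5), np.float64(32.5)), (25, np.float64(24.5), np.float64(33.0)), (30, np.float64(21.0), np.float64(29.0))]
40 1.0 [(-5, np.float64(-10.0), np.float64(54.5)), (0, np.float64(4.0), np.float64(21.0)), (5, np.float64(10.0), np.float64(19.5)), (10, np.float64(16.5), np.float64(19.5)), (15, np.float64(21.5), np.float64(24.5)), (20, np.float64(24.0), np.float64(29.5)), (25, np.float64(24.0), np.float64(31.0)), (30, np.float64(21.5), np.float64(26.5))]
43 1.75 [(-5, np.float64(-10.0), np.float64(54.5)), (0, np.float64(5.0), np.float64(19.5)), (5, np.float64(10.5), np.float64(18.5)), (10, np.float64(16.0), np.float64(18.5)), (15, np.float64(21.0), np.float64(22.5)), (20, np.float64(24.0), np.float64(27.5)), (25, np.float64(24.0), np.float64(29.0)), (30, np.float64(22.5), np.float64(24.0))]
46 2.25 [(-5, np.float64(-10.0), np.float64(54.5)
[... 667 characters left out ...]
p.float64(17.0)), (10, np.float64(14.5), np.float64(17.0)), (15, np.float64(18.5), np.float64(19.0)), (20, np.float64(22.5), np.float64(23.0)), (25, np.float64(22.5), np.float64(23.0))]
55 3.75 [(-5, np.float64(-10.0), np.float64(54.5)), (0, np.float64(7.0), np.float64(16.5)), (5, np.float64(10.5), np.float64(16.5)), (10, np.float64(14.0), np.float64(16.5)), (15, np.float64(17.5), np.float64(18.5)), (20, np.float64(21.0), np.float64(22.0))]
58 4.5 [(-5, np.float64(3.5), np.float64(21.0)), (0, np.float64(7.5), np.float64(16.0)), (5, np.float64(10.5), np.float64(16.0)), (10, np.float64(13.5), np.float64(16.0)), (15, np.float64(17.0), np.float64(17.5)), (20, np.float64(20.0), np.float64(20.5))]
```

>>> arm_command(series=[[[-0.005,0,0.006,0,0],[-0.004,0,0.006,0,0],[-0.003,0,0.006,0,0],[0,0,0,0,0]]])

```text
time_s: 10.4
ee_pos: [0.5024, 0.3269, 0.1067]
orientation: [[-0.995, -0.1, 0.005], [-0.1, 0.995, 0.002], [-0.005, 0.002, -1.0]]
contact_force: [-4.1, -4.3, 25.2]
width: 0.0523
grasp_force: 30.0
```

```bash
python3 -c "
from h import *
tilt('scene')"
```

```text
[0.5024 0.3269 0.1067] [-4.1 -4.3 25.2] 10.4
[[12, 8], [16, 5], [20, -1], [24, -2], [28, -7], [32, -11], [36, -13], [40, -19], [44, -21], [48, -26], [52, -27], [56, -32], [60, -35], [64, -40], [68, -43], [72, -48], [76, -51], [80, -54], [84, -57], [88, -61], [92, -65], [96, -63], [100, -58], [104, -55], [108, -51], [112, -50], [116, -106]]
tilt 42.76790134101572 offset 19.41883601252477
lip_top 0.92 fwd,lat,up [108.3  -1.4 -50.8]
ledge 0.92 fwd,lat,up [-24.    0.4  39.8]
```

>>> arm_command(series=[[[0.002,0,-0.006,0,0],[0.005,0,0.001,0,0],[0.005,0,0.001,0,0],[0,0,0,0,0]]])

```text
time_s: 11.05
ee_pos: [0.4936, 0.3258, 0.1112]
orientation: [[-0.995, -0.099, 0.014], [-0.099, 0.995, 0.004], [-0.014, 0.002, -1.0]]
contact_force: [31.7, -1.6, 16.6]
width: 0.0515
grasp_force: 30.0
```

```bash
python3 -c "
from h import *
tilt('scene')"
```

```text
[0.4936 0.3258 0.1112] [31.7 -1.6 16.6] 11.05
[[12, 14], [16, 7], [20, 5], [24, 0], [28, -2], [32, -6], [36, -10], [40, -13], [44, -17], [48, -20], [52, -23], [56, -27], [60, -29], [64, -33], [68, -37], [72, -42], [76, -45], [80, -48], [84, -51], [88, -53], [92, -57], [96, -61], [100, -61], [104, -57], [108, -52], [112, -47], [116, -47]]
tilt 40.93320470128463 offset 21.76330709561436
lip_top 0.63 fwd,lat,up [112.6  -2.3 -48.8]
ledge 0.93 fwd,lat,up [-20.4  -1.8  42.2]
```

>>> arm_command(series=[[[-0.012,0,-0.01,0,0],[0,0,-0.06,0,0],[0,0,-0.0625,0,0],[0,0,-0.0625,0,0],[0,0,-0.0625,0,0]]])

```text
time_s: 11.82
ee_pos: [0.5002, 0.3263, 0.3659]
orientation: [[-0.995, -0.1, -0.001], [-0.1, 0.995, -0.0], [0.001, -0.0, -1.0]]
contact_force: [0.5, 1.2, -2.5]
width: 0.0518
grasp_force: 30.0
```

>>> arm_command(series=[[[0,0,-0.03,0,0],[-0.035,-0.042,0,0,0],[-0.035,-0.042,0,0,0],[-0.035,-0.042,0,0,0],[-0.035,-0.042,0,0,0]]])

```text
time_s: 12.45
ee_pos: [0.6577, 0.172, 0.3936]
orientation: [[-0.995, -0.1, -0.002], [-0.1, 0.995, -0.0], [0.002, 0.0, -1.0]]
contact_force: [0.6, 1.3, -1.3]
width: 0.0516
grasp_force: 30.0
```

```bash
python3 -c "
from h import *
s,p,L,W=tilt('scene');print(s['orientation'])
print(lm('scene','groove_mouth'))
x,y,z=W[...,0],W[...,1],W[...,2]
m=(z>.215)&(z<.24)&(x>.55)&(x<.72)&(y>-.15)&(y<.27);print(cv2.minAreaRect(np.c_[x[m],y[m]].astype(np.float32)*1000))"
```

```text
[0.6577 0.172  0.3936] [ 0.6  1.3 -1.3] 12.45
[[12, 12], [16, 7], [20, 4], [24, 1], [28, -3], [32, -8], [36, -11], [40, -15], [44, -17], [48, -21], [52, -24], [56, -28], [60, -32], [64, -35], [68, -39], [72, -42], [76, -45], [80, -49], [84, -52], [88, -55], [92, -58], [96, -62], [100, -61], [104, -56], [108, -51], [112, -48], [116, -48]]
tilt 41.089093176831184 offset 20.948425760699063
lip_top 0.98 fwd,lat,up [110.9   1.8 -47.4]
ledge 0.64 fwd,lat,up [-19.1   0.   42.3]
[[-9.94963577e-01 -1.00223621e-01 -1.64495753e-03]
 [-1.00223687e-01  9.94964929e-01 -4.21580461e-05]
 [ 1.64090029e-03  1.22917989e-04 -9.99998646e-01]]
[(0.66, [0.625, 0.127, 0.17])]
((663.0249633789062, 64.4981689453125), (56.68718338012695, 356.2684631347656), 5.608470916748047)
```

>>> arm_command(series=[[[-0.014,-0.02,0,0,0],[-0.014,-0.02,0,0,0],[0,0,0.05,0,0],[0,0,0.05,0,0],[0,0,0,0,0]]])

```text
time_s: 13.28
ee_pos: [0.688, 0.1358, 0.2902]
orientation: [[-0.995, -0.1, -0.007], [-0.1, 0.995, -0.001], [0.007, -0.0, -1.0]]
contact_force: [-0.3, -0.1, -2.2]
width: 0.0521
grasp_force: 30.0
```

>>> arm_command(series=[[[0,0,0.025,0,0],[-0.001,0,0.012,0,0],[-0.002,0,0.006,0,0],[-0.002,0,0.006,0,0],[0,0,0,0,0]]])

```text
time_s: 13.9
ee_pos: [0.6945, 0.137, 0.2467]
orientation: [[-0.995, -0.1, 0.003], [-0.1, 0.995, 0.0], [-0.003, 0.0, -1.0]]
contact_force: [6.2, 0.1, 0.2]
width: 0.0514
grasp_force: 30.0
```

```bash
python3 -c "
from h import *
s,p,L,W=tilt('scene');print(s['torque']);tilt('top')"
```

```text
[0.6945 0.137  0.2467] [6.2 0.1 0.2] 13.9
[[12, 13], [16, 8], [20, 4], [24, 0], [28, -5], [32, -8], [36, -12], [40, -15], [44, -20], [48, -23], [52, -27], [56, -31], [60, -35], [64, -39], [68, -42], [72, -45], [76, -50], [80, -54], [84, -56], [88, -61], [92, -65], [96, -65], [100, -62], [104, -57], [108, -52], [112, -51]]
tilt 43.356906291126904 offset 22.04990222732856
lip_top 0.68 fwd,lat,up [107.7  -2.7 -53.7]
ledge 0.62 fwd,lat,up [-19.3  -3.2  41.2]
[ 0.0993566  -0.95047446 -0.03267825]
[0.6945 0.137  0.2466] [7.4 1.3 0.9] 14.05
[]Traceback (most recent call last):
  File "<string>", line 3, in <module>
    s,p,L,W=tilt('scene');print(s['torque']);tilt('top')
                                             ~~~~^^^^^^^
  File "h.py", line 31, in tilt
    k=(out[:,0]>20)&(out[:,0]<80)
       ~~~^^^^^
IndexError: too many indices for array: array is 1-dimensional, but 2 were indexed
```

Tilt is growing at 43-44 degrees. I continue the arc.

>>> arm_command(series=[[[-0.001,0,0.006,0,0],[-0.001,0,0.006,0,0],[0,0,0,0,0]]])

```text
time_s: 14.48
ee_pos: [0.6968, 0.1372, 0.2352]
orientation: [[-0.995, -0.1, 0.004], [-0.1, 0.995, 0.001], [-0.004, 0.0, -1.0]]
contact_force: [8.6, 0.8, 2.8]
width: 0.0515
grasp_force: 30.0
```

```bash
python3 -c "
from h import *
s,p,L,W=tilt('scene')"
```

```text
[0.6968 0.1372 0.2352] [8.6 0.8 2.8] 14.475
[[12, 14], [16, 8], [20, 3], [24, -2], [28, -8], [32, -13], [36, -19], [40, -24], [44, -30], [48, -36], [52, -39], [56, -46], [60, -51], [64, -57], [68, -62], [72, -65], [76, -72], [80, -77], [84, -79], [88, -75], [92, -73], [96, -69], [100, -67], [104, -69]]
tilt 53.22306754959371 offset 29.34974310865677
ledge 0.96 fwd,lat,up [-12.9   1.3  45.2]
```

>>> arm_command(series=[[[0,0,-0.0625,0,0],[0,0,-0.0625,0,0],[0.045,0,-0.02,0,0],[0.06,0,0,0,0],[0.06,0,0,0,0]]])

```text
time_s: 15.25
ee_pos: [0.5298, 0.1204, 0.3789]
orientation: [[-0.995, -0.1, 0.001], [-0.1, 0.995, 0.0], [-0.001, 0.0, -1.0]]
contact_force: [0.6, -0.8, -2.3]
width: 0.0519
grasp_force: 30.0
```

>>> arm_command(series=[[[0.054,-0.0016,0,0,0],[0,0,0.05,0,0],[0,0,0.05,0,0],[0,0,0,0,0]]])

```text
time_s: 15.75
ee_pos: [0.4768, 0.1134, 0.276]
orientation: [[-0.995, -0.1, -0.004], [-0.1, 0.995, -0.001], [0.004, -0.0, -1.0]]
contact_force: [-0.0, 0.5, -1.9]
width: 0.052
grasp_force: 30.0
```

Run:
```python
from h import *
s,p,L,W=tilt('scene','s5'); print(s["orientation"],s["contact_force"])
print("gm",lm("scene","groove_mouth"),"pin",lm("scene","pin_tip"))
cv2.imwrite("pics/s5c.png",cv2.resize(p[120:330,140:420],(800,600))[:,:,::-1])
try: s,p,L,W=tilt('top','t5')
except Exception as e: print(e)
print("gm",lm("top","groove_mouth"),"lip",lm("top","lip_top"))
x,y,z=W[...,0],W[...,1],W[...,2]
m=(z>.215)&(z<.24)&(x>.55)&(x<.72)&(y>-.15)&(y<.27);print(cv2.minAreaRect(np.c_[x[m],y[m]].astype(np.float32)*1000))
```

```text
[0.4768 0.1134 0.276 ] [-0.   0.5 -1.9] 15.75
[[12, 16], [16, 10], [20, 3], [24, -3], [28, -8], [32, -13], [36, -16], [40, -24], [44, -28], [48, -34], [52, -38], [56, -45], [60, -51], [64, -55], [68, -59], [72, -65], [76, -69], [80, -75], [84, -79], [88, -77], [92, -74], [96, -71], [100, -68], [104, -67]]
tilt 52.29058158991738 offset 28.43659063985577
lip_top 0.96 fwd,lat,up [100.8  -1.5 -66.5]
lip_top 0.7 fwd,lat,up [ 148.4   -1.5 -106.6]
ledge 0.67 fwd,lat,up [-11.3   0.5  46.1]
[[-9.94967028e-01 -1.00112332e-01 -4.25845280e-03]
 [-1.00109718e-01  9.94976063e-01 -8.23146708e-04]
 [ 4.31946574e-03 -3.92691326e-04 -9.99990594e-01]] [-0.04616629  0.53743999 -1.86734929]
gm [(0.75, [0.624, 0.128, 0.171])] pin [(0.6, [0.604, 0.129, 0.12])]
[0.4786 0.1138 0.2807] [ 0.4  0.  -2.9] 16.0
[[96, -67], [100, -64]]
expected non-empty vector for x
gm [(0.61, [0.628, 0.123, 0.168])] lip [(0.94, [0.264, -0.15, 0.131]), (0.72, [0.579, 0.127, 0.211]), (0.58, [0.715, -0.158, 0.068])]
((663.0988159179688, 65.76100158691406), (57.441165924072266, 355.06005859375), 5.601586818695068)
```

View pics/s5c.png

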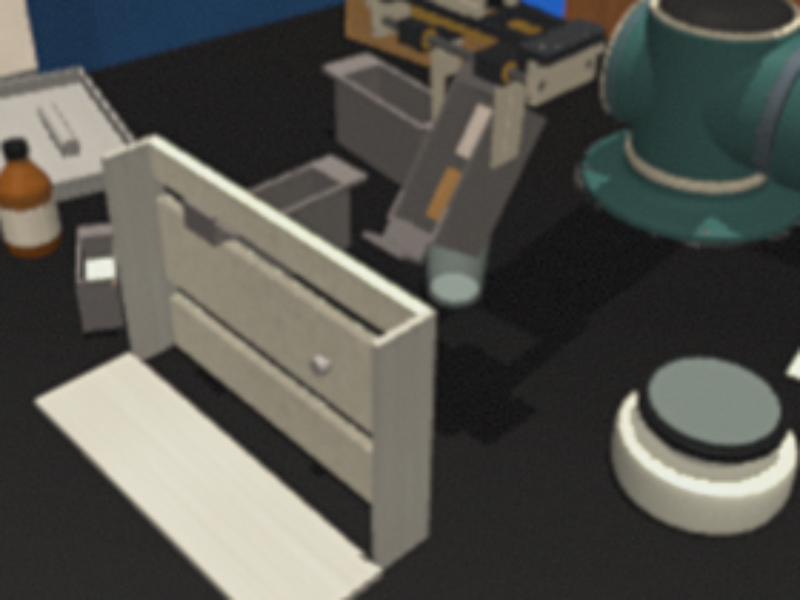

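>>> arm_command(series=[[[-0.015,0,0.025,0,0],[-0.015,0,0.02,0,0],[0,0,0,0,0]]])

```text
time_s: 16.52
ee_pos: [0.5077, 0.1166, 0.232]
orientation: [[-0.995, -0.1, -0.003], [-0.1, 0.995, -0.0], [0.003, -0.0, -1.0]]
contact_force: [-0.5, 0.6, -2.9]
width: 0.0517
grasp_force: 30.0
```

>>> arm_command(series=[[[-0.01,0,-0.0065,0,0],[-0.009,0,-0.0065,0,0],[0,0,0,0,0]]])

```text
time_s: 16.9
ee_pos: [0.5274, 0.1186, 0.2476]
orientation: [[-0.995, -0.1, 0.002], [-0.1, 0.995, 0.0], [-0.002, 0.0, -1.0]]
contact_force: [-0.3, -0.1, -3.5]
width: 0.0516
grasp_force: 30.0
```

Run:
```python
from h import *
s,p,L,W=tilt('scene','s6')
print("gm",lm("scene","groove_mouth"))
cv2.imwrite("pics/s6c.png",cv2.resize(p[170:310,170:350],(770,600))[:,:,::-1])
x,y,z=W[...,0],W[...,1],W[...,2]
# panel-frame coords of bits close to the groove
o=np.array([.628,.1287,.17]);X=(x-o[0])*.995+(y-o[1])*.1;Y=-(x-o[0])*.1+(y-o[1])*.995;Z=z-o[2]
m=(abs(Y)<.08)&(Z>.03)&(Z<.055)&(X>-.02)&(X<.03); print("board top back/front X",np.percentile(X[m],[2,50,98]))
m=(abs(Y)<.1)&(abs(X)<.04)&(Z>.0555)&(Z<.062); print("top edge X",np.percentile(X[m],[2,50,98]),np.median(Z[m]))
for a in np.arange(.025,.06,.005):
    k=(Y>.03)&(Y<.09)&(Z>a-.0025)&(Z<a+.0025)&(abs(X)<.03); print(round(a,3),k.sum(),end=' ')
for a in np.arange(-.02,.03,.004):
    k=(Y>.045)&(Y<.09)&(Z>a-.002)&(Z<a+.002)&(X>-.01)&(X<.025); print(round(a,3),k.sum(),np.round(np.median(X[k]),4) if k.any() else '',end='; ')
```

```text
[0.5274 0.1186 0.2476] [-0.3 -0.1 -3.5] 16.9
[[12, 15], [16, 8], [20, 3], [24, -3], [28, -8], [32, -13], [36, -17], [40, -23], [44, -27], [48, -34], [52, -39], [56, -45], [60, -50], [64, -53], [100, -22], [104, -21], [108, -20], [112, -21], [116, -39]]
tilt 52.29336110462752 offset 28.599747233674496
lip_top 0.92 fwd,lat,up [100.3  -1.6 -66.9]
ledge 0.83 fwd,lat,up [-11.1   0.3  44.8]
ledge 0.58 fwd,lat,up [-23.6   0.6 -56.1]
gm [(0.87, [0.626, 0.128, 0.17])]
board top back/front X [0.0097692  0.01133451 0.01275076]
top edge X [0.00113857 0.00750865 0.01238581] 0.056829263900691956
0.025 24 0.03 30 0.035 34 0.04 36 0.045 39 0.05 35 0.055 103 -0.02 4 0.0116; -0.016 3 0.0113; -0.012 5 0.0112; -0.008 3 0.0116; -0.004 8 0.0113; 0.0 7 0.0085; 0.004 0 ; 0.008 0 ; 0.012 0 ; 0.016 0 ; 0.02 4 0.0113; 0.024 13 0.0113; 0.028 15 0.0112;
```

View pics/s6c.png

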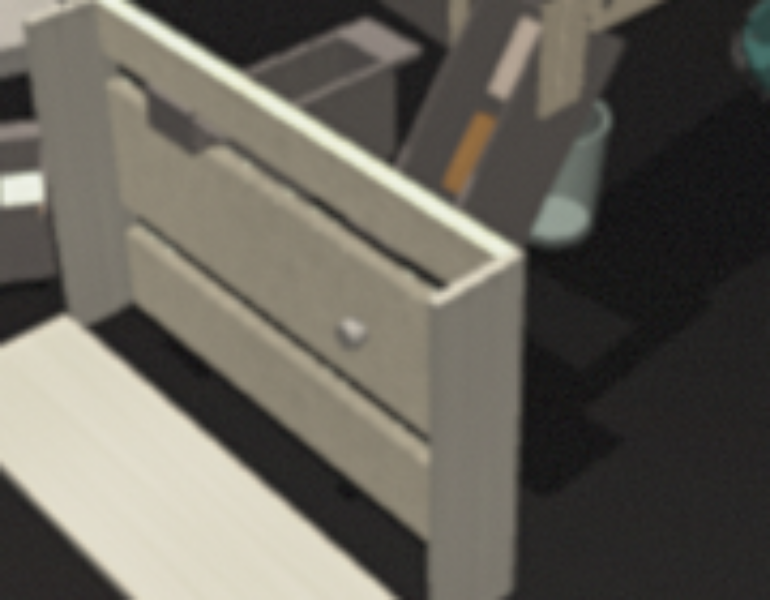

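>>> arm_command(series=[[[-0.006,0,-0.003,0,0],[-0.0055,0,-0.0025,0,0],[0,0,0,0,0]]])

```text
time_s: 17.48
ee_pos: [0.5385, 0.1197, 0.2518]
orientation: [[-0.995, -0.1, 0.0], [-0.1, 0.995, 0.0], [-0.0, 0.0, -1.0]]
contact_force: [-0.5, 0.1, -2.0]
width: 0.052
grasp_force: 30.0
```

>>> arm_command(series=[[[-0.005,0,-0.0035,0,0],[-0.005,0,-0.0035,0,0],[0,0,0,0,0]]])

```text
time_s: 17.85
ee_pos: [0.5484, 0.1207, 0.259]
orientation: [[-0.995, -0.1, 0.0], [-0.1, 0.995, 0.0], [-0.0, 0.0, -1.0]]
contact_force: [-0.2, -0.1, -3.1]
width: 0.0521
grasp_force: 30.0
```

Run:
```python
from h import *
s,p,L,W=tilt('scene','s7')
print("lip world",lm("scene","lip_top"))
x,y,z=W[...,0],W[...,1],W[...,2]
o=np.array([.628,.1287,.17]);X=((x-o[0])*.995+(y-o[1])*.1)*1e3;Y=(-(x-o[0])*.1+(y-o[1])*.995)*1e3;Z=(z-o[2])*1e3
m=(abs(Y)<24)&(X>14)&(X<60)&(Z>-20)&(Z<45)
print(m.sum()); 
if m.sum()>3: print("lip pts X,Z,Y", np.round(np.percentile(X[m],[5,50,95])),np.round(np.percentile(Z[m],[5,50,95])),np.round(np.percentile(Y[m],[5,95])))
```

```text
[0.5484 0.1207 0.259 ] [-0.2 -0.1 -3.1] 17.85
[[12, 15], [16, 9], [20, 4], [24, -3], [28, -6], [32, -12], [36, -18], [40, -23], [44, -27], [48, -34], [52, -39], [56, -45], [60, -49], [80, -32], [84, -31], [88, -31], [92, -34], [96, -70], [100, -68], [104, -68]]
tilt 52.955947344446535 offset 30.163147823575915
lip_top 0.95 fwd,lat,up [ 99.    0.4 -67.4]
ledge 0.58 fwd,lat,up [-9.8 -1.5 49.3]
lip world [(0.95, [0.647, 0.131, 0.192]), (0.77, [0.714, -0.162, 0.067])]
48
lip pts X,Z,Y [15. 21. 24.] [16. 19. 21.] [-20.  22.]
```

Run:
```python
from geo import *
for th in (52,48,44,40,36,32,28,24,20,16,12):
    X,Z,C=clr(th); out=[]
    sub=(X>=8)
    n,l=cv2.connectedComponents((C>=.3).astype(np.uint8),connectivity=4)
    for x in (10,13,16,19,22,25,28,31):
        j=np.where(X==x)[0][0]; zz=Z[(C[:,j]>=.3)&(Z>10)&(Z<45)]
        if len(zz): out.append((x,zz.min(),zz.max(),round(C[(Z>10)&(Z<45),j].max(),1)))
    c,s=np.cos(np.radians(th)),np.sin(np.radians(th)); print(th,"TCP off",np.round([-115*c-40*s,115*s-40*c],1),[tuple(map(float,o)) for o in out])
```

```text
52 TCP off [-102.3   66. ] [(10.0, 10.5, 20.0, 4.5), (13.0, 12.5, 22.0, 3.8), (16.0, 15.0, 24.0, 3.8), (19.0, 17.0, 26.5, 3.9), (22.0, 19.5, 28.5, 4.3), (25.0, 19.5, 28.5, 3.5), (28.0, 19.5, 24.5, 2.2), (31.0, 19.5, 20.5, 1.0)]
48 TCP off [-106.7   58.7] [(10.0, 11.5, 20.0, 4.0), (13.0, 14.0, 22.0, 3.2), (16.0, 17.0, 24.5, 2.8), (19.0, 19.5, 27.5, 3.2), (22.0, 21.0, 30.0, 4.0), (25.0, 21.0, 29.5, 3.6), (28.0, 21.0, 26.5, 2.5), (31.0, 19.5, 22.5, 1.6)]
44 TCP off [-110.5   51.1] [(10.0, 13.0, 20.0, 3.0), (13.0, 16.5, 22.5, 2.2), (16.0, 19.5, 25.0, 2.1), (19.0, 22.5, 28.5, 2.8), (22.0, 22.5, 31.5, 3.9), (25.0, 22.5, 31.0, 3.6), (28.0, 22.5, 27.5, 2.5), (31.0, 19.5, 25.0, 2.1)]
40 TCP off [-113.8   43.3] [(10.0, 15.0, 20.0, 2.2), (13.0, 18.0, 22.5, 1.6), (16.0, 22.0, 26.5, 1.4), (19.0, 23.5, 30.0, 2.5), (22.0, 23.5, 33.0, 4.0), (25.0, 23.5, 32.0, 3.9), (28.0, 22.0, 29.5, 2.9), (31.0, 19.5, 27.0, 2.8)]
36 TCP off [-116.5   35.2] [(10.0, 17.5, 20.5, 1.6), (13.0, 21.5, 23.0, 0.7), (16.0, 24.5, 27.0, 1.4), (19.0, 24.5, 31.0, 2.7), (22.0, 24.5, 35.0, 4.2), (25.0, 24.5, 33.5, 4.0), (28.0, 22.
[... 357 characters left out ...]
, 35.5, 4.9), (28.0, 23.0, 34.0, 5.1), (31.0, 22.0, 32.5, 3.3)]
24 TCP off [-121.3   10.2] [(16.0, 27.5, 30.5, 1.4), (19.0, 27.5, 38.0, 3.1), (22.0, 26.0, 38.0, 5.4), (25.0, 25.0, 37.0, 5.7), (28.0, 23.0, 35.5, 4.2), (31.0, 28.0, 34.0, 1.8)]
20 TCP off [-121.7    1.7] [(16.0, 28.0, 33.0, 1.5), (19.0, 27.5, 40.5, 3.8), (22.0, 26.0, 39.5, 6.0), (25.0, 25.0, 38.0, 4.8), (28.0, 27.0, 37.0, 2.6), (31.0, 35.5, 36.0, 0.5)]
16 TCP off [-121.6   -6.8] [(16.0, 28.0, 36.5, 2.0), (19.0, 27.5, 41.0, 4.4), (22.0, 26.5, 40.0, 5.4), (25.0, 26.0, 39.5, 3.1), (28.0, 36.5, 38.5, 0.5)]
12 TCP off [-120.8  -15.2] [(16.0, 28.0, 41.5, 2.5), (19.0, 27.5, 42.0, 5.2), (22.0, 27.0, 41.5, 3.5), (25.0, 36.5, 41.0, 1.0)]
```

>>> arm_command(series=[[[-0.001,0,0.004,0,0],[0.004,0,0.006,0,0],[0.004,0,0.006,0,0],[0.003,0,0.007,0,0],[0.003,0,0.007,0,0]]])

```text
time_s: 18.68
ee_pos: [0.5347, 0.1194, 0.2298]
orientation: [[-0.995, -0.1, 0.001], [-0.1, 0.995, 0.0], [-0.001, 0.0, -1.0]]
contact_force: [-9.6, -1.0, 9.3]
width: 0.0517
grasp_force: 30.0
```

```bash
cat >> h.py <<'E'
def lipinfo(W):
    x,y,z=W[...,0],W[...,1],W[...,2]
    o=np.array([.628,.1287,.17]);X=((x-o[0])*.995+(y-o[1])*.1)*1e3;Y=(-(x-o[0])*.1+(y-o[1])*.995)*1e3;Z=(z-o[2])*1e3
    m=(abs(Y)<26)&(X>14)&(X<60)&(Z>-20)&(Z<50)
    if m.sum()>3: print("lip pts",m.sum(),np.round(np.percentile(X[m],[5,50,95])),np.round(np.percentile(Z[m],[5,50,95])),np.round(np.percentile(Y[m],[5,95])))
E
python3 - <<'E'
from h import *
s,p,L,W=tilt('scene','s8'); lipinfo(W)
E
```

```text
[0.5347 0.1194 0.2298] [-9.6 -1.   9.3] 18.675
[[12, 14], [16, 9], [20, 6], [24, 3], [28, 0], [32, -3], [36, -6], [40, -10], [44, -14], [48, -16], [52, -20], [56, -21], [60, -24], [64, -28], [92, -54], [96, -3], [100, -2], [104, -4], [108, -7], [112, -37], [116, -103]]
tilt 37.550561966735096 offset 21.219186550418684
lip_top 0.79 fwd,lat,up [109.9   1.1 -37.3]
ledge 0.96 fwd,lat,up [-26.4  -3.4  45.9]
lip pts 32 [15. 18. 19.] [18. 21. 23.] [-19.  22.]
```

>>> arm_command(series=[[[-0.003,0,-0.005,0,0],[-0.004,0,0,0,0],[0,0,0,0,0]]])

```text
time_s: 19.2
ee_pos: [0.5423, 0.1201, 0.2333]
orientation: [[-0.995, -0.1, -0.0], [-0.1, 0.995, -0.0], [0.0, -0.0, -1.0]]
contact_force: [-0.5, -0.0, -2.2]
width: 0.0519
grasp_force: 30.0
```

Run:
```python
from h import *
s,p,L,W=tilt('scene','s9'); lipinfo(W)
```

```text
[0.5423 0.1201 0.2333] [-0.5 -0.  -2.2] 19.2
[[12, 15], [16, 11], [20, 7], [24, 3], [28, 0], [32, -3], [36, -6], [40, -8], [44, -12], [48, -15], [52, -20], [56, -22], [60, -24], [64, -26], [88, -7], [92, -6], [96, -7], [100, -9], [104, -45], [108, -42], [112, -36]]
tilt 37.03887370702236 offset 21.191874395234017
lip_top 0.78 fwd,lat,up [111.2  -2.5 -35. ]
ledge 0.74 fwd,lat,up [-28.5  -1.4  45.1]
lip pts 40 [18. 25. 28.] [15. 25. 28.] [-19.  22.]
```

>>> arm_command(series=[[[0.001,0,0.006,0,0],[0.002,0,0.006,0,0],[0.002,0,0.007,0,0],[0,0,0,0,0]]])

```text
time_s: 19.85
ee_pos: [0.5369, 0.1196, 0.2142]
orientation: [[-0.995, -0.1, -0.0], [-0.1, 0.995, -0.0], [0.0, -0.0, -1.0]]
contact_force: [1.9, 0.9, -1.8]
width: 0.0518
grasp_force: 30.0
```

Run:
```python
from h import *
s,p,L,W=tilt('scene','s10'); lipinfo(W)
```

```text
[0.5369 0.1196 0.2142] [ 1.9  0.9 -1.8] 19.85
[[12, 18], [16, 12], [20, 9], [24, 7], [28, 5], [32, 3], [36, -1], [40, -2], [44, -3], [48, -7], [52, -9], [56, -10], [60, -14], [64, -15], [68, -65], [72, -60], [92, 13], [96, 14], [100, 13], [104, 10], [108, -35], [112, -26], [116, -19]]
tilt 50.35117544452746 offset 44.8237223059143
lip_top 0.56 fwd,lat,up [114.7  -2.2 -18.9]
ledge 0.85 fwd,lat,up [-32.1  -2.9  42. ]
lip pts 66 [15. 23. 26.] [ 6. 21. 25.] [-17.  22.]
```

>>> arm_command(series=[[[0.001,0,0.006,0,0],[0.001,0,0.006,0,0],[0,0,0.004,0,0],[0,0,0,0,0]]])

```text
time_s: 20.5
ee_pos: [0.5349, 0.1194, 0.1982]
orientation: [[-0.995, -0.1, -0.001], [-0.1, 0.995, -0.0], [0.001, -0.0, -1.0]]
contact_force: [1.2, -0.9, -1.5]
width: 0.0521
grasp_force: 30.0
```

Run:
```python
from h import *
s,p,L,W=tilt('scene','s11'); lipinfo(W)
```

```text
[0.5349 0.1194 0.1982] [ 1.2 -0.9 -1.5] 20.5
[[12, 17], [16, 14], [20, 13], [24, 11], [28, 9], [32, 7], [36, 5], [40, 5], [44, 3], [48, 1], [52, 0], [56, -2], [60, -3], [72, -44], [76, -43], [84, -33], [88, -29], [92, -21], [96, 29], [100, 29], [104, 27], [108, 27], [112, -20], [116, -7]]
tilt 44.81900178826645 offset 42.73777048013941
lip_top 0.74 fwd,lat,up [116.9   2.2  -3.4]
ledge 0.88 fwd,lat,up [-35.3  -2.7  39.9]
lip pts 100 [16. 24. 28.] [-1. 15. 25.] [-21.  22.]
```

>>> arm_command(series=[[[0,0,0,0,1],[0,0,0,0,1],[0,0,0,0,1],[0,0,0,0,1],[0,0,0,0,1]]])

```text
time_s: 21.28
ee_pos: [0.5351, 0.1194, 0.1987]
orientation: [[-0.995, -0.1, 0.0], [-0.1, 0.995, 0.0], [-0.0, 0.0, -1.0]]
contact_force: [-0.2, 1.0, 0.1]
width: 0.0921
grasp_force: 0.0
```

Run:
```python
from h import *
s,p,L,W=tilt('scene','s12'); lipinfo(W); print(lm("scene","pin_tip"),lm("scene","lip_top",2),lm("scene","ledge",3),lm("scene","bin",4))
cv2.imwrite("pics/s12c.png",cv2.resize(p[150:310,150:350],(750,600))[:,:,::-1])
```

```text
[0.5351 0.1194 0.1987] [-0.2  1.   0.1] 21.275
[[12, -3], [16, -4], [20, -5], [24, -6], [28, -6], [32, -8], [36, -9], [40, -9], [44, -10], [48, -10], [52, -11], [72, -45], [76, -42], [80, -38], [84, -33], [92, 26], [96, 29], [100, 29], [104, 27], [108, 1], [112, 0], [116, -72]]
tilt 37.62952944440154 offset 19.334233688553276
lip_top 0.75 fwd,lat,up [105.3  -1.8  -1.2]
ledge 0.92 fwd,lat,up [-49.6  -0.6  14.5]
lip pts 58 [14. 15. 17.] [16. 24. 28.] [-20.  21.]
[(0.51, [0.608, 0.125, 0.12])] [(0.96, [0.713, -0.163, 0.069]), (0.84, [0.257, -0.152, 0.13])] [(0.92, [0.486, 0.114, 0.213]), (0.81, [0.258, -0.364, 0.096])] [(0.98, [0.541, 0.12, 0.13]), (0.65, [0.263, -0.261, -0.002]), (0.3, [0.702, -0.362, 0.001])]
```

View pics/s12c.png

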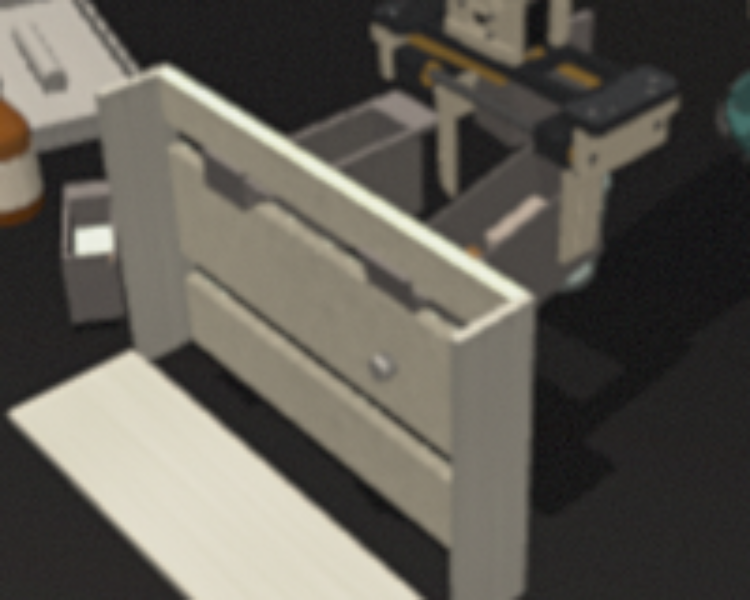

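>>> arm_command(series=[[[0,0,-0.02,0,1],[0,0,-0.04,0,1],[0.025,0,0,0,0],[0.024,0,0,0,0],[0,0,0,0,0]]])

```text
time_s: 22.25
ee_pos: [0.4858, 0.1145, 0.2606]
orientation: [[-0.995, -0.1, 0.002], [-0.1, 0.995, 0.0], [-0.002, 0.0, -1.0]]
contact_force: [-0.1, -0.5, 0.4]
width: 0.0675
grasp_force: 0.0
```

>>> arm_command(series=[[[0,0,0,0,0],[0,0,0,0,0],[0,0,0.01,0,0]]])

```text
time_s: 22.62
ee_pos: [0.4869, 0.1145, 0.2487]
orientation: [[-0.995, -0.1, 0.001], [-0.1, 0.995, 0.0], [-0.001, -0.0, -1.0]]
contact_force: [-0.2, -0.6, -0.5]
width: 0.0374
grasp_force: 0.0
```

Run:
```python
from h import *
s,p,L,W=prof('scene','s13'); lipinfo(W); print(s["ee_pos"],s["contact_force"],s["width"]); R=np.array(s["orientation"])
for cam in("scene","top"):
    if cam=="top": read_camera("top")
    for q in ["lip_top","ledge"]:
        for c in landmark_of(cam,q)[:4]:
            g=w(cam,c["at"])
            if abs(g[1]-.12)<.03: print(cam,q,round(c["score"],2),np.round(g,3),np.round((g-s["ee_pos"])@R*1e3,1))
```

```text
lip pts 61 [14. 15. 17.] [16. 25. 28.] [-20.  22.]
[0.48686731 0.11453287 0.24870627] [-0.23155036 -0.63488797 -0.50186767] 0.0374296854802447
scene lip_top 0.87 [0.641 0.127 0.197] [-154.5   -3.    51.4]
scene ledge 0.67 [0.485 0.114 0.212] [ 1.6  0.1 36.8]
top lip_top 0.76 [0.645 0.132 0.197] [-158.6    1.2   52.1]
```

>>> arm_command(series=[[[0.001,0,0,0,0],[0,0,0,0,0],[0,0,0,0,0],[0,0,0.01,0,0],[0,0,0.005,0,0]]])

```text
time_s: 23.55
ee_pos: [0.4851, 0.1144, 0.233]
orientation: [[-0.995, -0.1, -0.001], [-0.1, 0.995, -0.0], [0.001, -0.0, -1.0]]
contact_force: [-2.2, -0.4, 6.5]
width: 0.0006
grasp_force: 2.7
```

>>> arm_command(series=[[[0.001,0,0.008,0,0],[0.001,0,0.008,0,0],[0,0,0.008,0,0],[0.001,0,0.008,0,0],[0,0,0,0,0]]])

```text
time_s: 24.18
ee_pos: [0.4823, 0.1141, 0.2012]
orientation: [[-0.995, -0.1, -0.0], [-0.1, 0.995, -0.0], [0.0, -0.0, -1.0]]
contact_force: [0.7, 0.4, -0.2]
width: 0.0004
grasp_force: 0.2
```

>>> arm_command(series=[[[0.001,0,0.006,0,0],[0,0,0.005,0,0],[0,0,0.005,0,0],[0,0,0,0,0]]])

```text
time_s: 24.68
ee_pos: [0.4827, 0.1142, 0.1885]
orientation: [[-0.995, -0.1, 0.005], [-0.1, 0.995, 0.001], [-0.006, 0.0, -1.0]]
contact_force: [3.0, -0.1, 21.3]
width: 0.0004
grasp_force: 10.5
```

Run:
```python
from h import *
s,p,L,W=prof('scene','s14'); lipinfo(W); print(s["ee_pos"],s["contact_force"],s["width"]); R=np.array(s["orientation"])
for q in ["lip_top","ledge"]:
    for c in landmark_of("scene",q)[:4]:
        g=w("scene",c["at"])
        if abs(g[1]-.12)<.03: print(q,round(c["score"],2),np.round(g,3),np.round((g-s["ee_pos"])@R*1e3,1))
```

```text
lip pts 156 [14. 16. 17.] [ 1. 14. 27.] [-22.  21.]
[0.48274242 0.11419249 0.1885352 ] [ 3.01527738 -0.1088895  21.2650052 ] 0.00044106462708846787
lip_top 0.63 [0.64  0.13  0.197] [-157.7    0.2   -8.1]
ledge 0.56 [0.484 0.115 0.166] [-1.5  0.2 22.3]
```

>>> arm_command(series=[[[0,0,0.005,0,0],[0,0,0,0,0],[0,0,-0.02,0,0],[0,0,-0.04,0,0],[0.02,0,-0.05,0,0]]])

```text
time_s: 25.45
ee_pos: [0.4611, 0.1119, 0.2906]
orientation: [[-0.995, -0.1, -0.003], [-0.1, 0.995, -0.001], [0.003, -0.0, -1.0]]
contact_force: [-0.2, 0.2, 0.1]
width: 0.0001
grasp_force: 0.0
```

>>> arm_command(series=[[[0,0,-0.04,0,0],[0,0,0,0,0],[0,0,0,0,0]]])

```text
time_s: 25.82
ee_pos: [0.4613, 0.112, 0.3297]
orientation: [[-0.995, -0.1, -0.001], [-0.1, 0.995, -0.0], [0.001, -0.0, -1.0]]
contact_force: [0.3, -0.5, 0.9]
width: 0.0004
grasp_force: 0.0
```

Run:
```python
from h import *
s,p,L,W=prof('scene','s15'); lipinfo(W); print(s["ee_pos"],s["contact_force"])
cv2.imwrite("pics/s15c.png",cv2.resize(p[150:310,150:350],(750,600))[:,:,::-1])
print(lm("scene","lip_top"),lm("scene","ledge"),lm("scene","pin_tip"))
read_camera("top"); print(lm("top","lip_top"),lm("top","ledge"))
x,y,z=W[...,0],W[...,1],W[...,2]
o=np.array([.628,.1287,.17]);X=((x-o[0])*.995+(y-o[1])*.1)*1e3;Y=(-(x-o[0])*.1+(y-o[1])*.995)*1e3;Z=z*1e3
r=[]
for a in range(-130,-10,8):
    k=(X>a)&(X<a+8)&(abs(Y)<29)&(Z>100)&(Z<200)
    if k.sum()>4:r.append((a+4,int(np.percentile(Z[k],96))))
print(r)
```

```text
lip pts 157 [15. 16. 18.] [ 1. 15. 28.] [-21.  21.]
[0.46131423 0.11195818 0.3296577 ] [ 0.29697767 -0.54544113  0.90770317]
[(0.9, [0.254, -0.15, 0.13]), (0.81, [0.641, 0.129, 0.2]), (0.62, [0.714, -0.161, 0.07])] [(0.62, [0.662, -0.264, 0.057]), (0.61, [0.257, -0.365, 0.098]), (0.58, [0.483, 0.116, 0.168])] [(0.65, [0.628, 0.128, 0.119])]
[(0.84, [0.264, -0.152, 0.128]), (0.69, [0.714, -0.154, 0.074]), (0.55, [0.64, 0.131, 0.198])] [(0.79, [0.665, -0.265, 0.05]), (0.69, [0.259, -0.368, 0.097])]
[(-126, 167), (-118, 167), (-110, 168), (-102, 167), (-94, 169), (-86, 169), (-78, 169), (-70, 169), (-62, 171), (-54, 171), (-22, 154), (-14, 164)]
```

View pics/s15c.png

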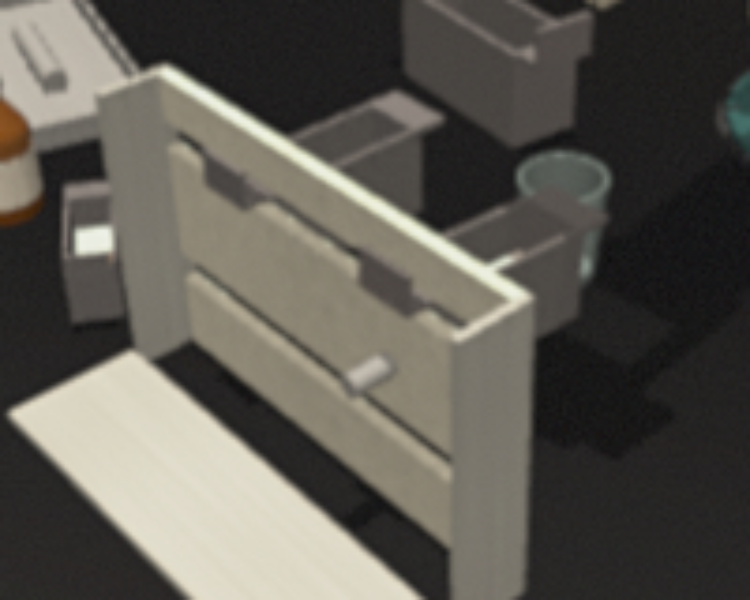

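The pin now sticks out behind the panel at (370,372). The bin hangs level beside the example, about 3 degrees front down, and nothing is touching it.

```bash
python3 -c "
from rig import manip
print(manip.finish_job())"
```

```text
the job is handed in; nothing more can be done
None
```

The bin hangs in the upper groove over the pin, about 3 degrees front down, with the pin driven in and the arm clear; I handed the job in at about 26 s but got no verdict back.

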